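Check the gear gap through the guard window

ROBOT

A 6-joint arm with a two-finger parallel gripper is mounted at the origin on a cart in front of the work surface, level with it; the furniture and walls round the work are solid. World frame = base frame: x ahead of the robot, y to its left, z up, the work surface at z = 0. Lengths are in mm, angles in rad, forces in N, time in s.
With the tool pointing down it reaches from about 275 to 750 mm from the base axis. Payload 10.2 kg.
Tool frame: the origin (TCP) lies on the centre line of the jaws, within the pads' length; the fingertips stand 22 mm ahead of it and the grasp point (between the pads) lies 3 mm ahead of it (robot.tip_reach is the distance from the TCP to the fingertips, in mm); y points along the fingers, x is the direction in which the jaws open and shut, and the axes are right-handed (so a half turn about y gives the same grasp; the last joint's range is limited). The gripper opens to 88 mm and grips with 3 to 60 N. Pads are 18 mm wide; open, the fingers measure 123 mm over their backs; the gripper's body (75 mm by 187 mm) begins 45 mm behind the grasp point.
Start: joints at [-1.544, 0.313, 1.498, -0, 1.331, -0.223], TCP at [129.772, -508.715, 260.72] pointing down, gripper open.
Joint ranges: [-2.94, 2.94], [-0.97, 2.17], [0.19, 2.56], [-1.23, 4.37], [0.02, 3.11], [-2.88, 2.88]. Speed limits (rad/s): [2.39, 2.39, 3.01, 3.14, 3.14, 3.14].

INTERFACE

Orientations are given as a unit quaternion [w, x, y, z].
In Python, from plant import robot gives the robot as it stands. The module is installed in compiled form; this text tells all that it offers.
- The arm moves only by the tool play_rows, never from a script. Its argument "deltas" is a list of rows, each an object with "slide": the shift along the tool's x, y, z in m, a list of three; "turn": the turn about the tool's y in rad; "grip": the finger opening in m, from 0 to 0.0881. A call has 1 to 10 rows; each row shifts and turns the commanded pose from where the row before left it, along the tool's axes as they then stand; what a row does not reach is not made up. A row lasts 1/10 s, in which the tool goes at most 50 mm and 8.59 degrees, less where a joint would pass 70% of its speed; a pose out of reach is approached as far as the arm can. A call with a gripper value outside its range is refused whole. The fingers move at their own pace and stop on an object; "grip_force" is the grip in N (left out, the last holds). Time passes only in rows, so rows that do not move let the fingers close. It gives the time, the measured TCP pose, the force and the opening at its end, in the units of the state.
- robot.observe(): the state, without advancing time (a new reading comes with each control period).
- robot.snapshot(name): name is "scene" or "top"; returns a dict with "img" (420x560x3 uint8, blue, green, red), "range_z" (420x560 float32, mm along the optical axis (not along the pixel's ray), 0 where there is no reading), "camera_matrix" (3x3 intrinsics, pixels), "position" and "attitude" of the camera in the world. Camera axes: x right, y down, z forward; pixel columns grow to the right and rows downward; lengths in mm; the calibration is good to about 2 mm. A picture is of the moment at which its call begins.
- robot.sign_off(): hands the job in, once; it reports no verdict.
Trained networks look in a picture, given as the dict that the camera call returned (one of the last four; its "shot" number tells which), for a name from the list of things; names that differ only in an ending like _2 or _b are one class to them, and where a whole thing is asked for, a point or a joint stands for the part that bears it (a point fixed in the world has none). Each returns a list of dicts, best first, with "score" (0 to 1); they miss things now and then, are a little off and sometimes report something else, mostly with a low value. They report only what shows in the picture. A call takes as long as a camera call. They do not tell look-alikes from the thing itself.
- robot.find_in(thing, picture): "uv" ([column, row] in pixels, amid what is visible of it).
- robot.regions_of(thing, picture): "pixels" (420x560 bool, what is visible of it) and "uv" ([column, row] in pixels, amid what is visible of it).
- robot.mark_of(thing, picture): "uv" ([column, row] in pixels: a listed point, or the origin of a listed thing).
The state is a dict: "time": time; "joints": joint angles; "joint_velocities": joint speeds; "joint_torque": joint torques, N m; "ee_pos": TCP position; "ee_rot": TCP orientation; "contact_force": force on the tool from outside, world axes, zero at the start; "moment": the same for the moment, N m; "gripper_width": finger opening in mm.
Only numpy, scipy, OpenCV 4.12 (cv2) and the standard library are available. Lean on these libraries where they do the work, as an engineer would, in place of code of your own. Each camera call takes 0.05 s, during which the arm holds its last target.

TASK

Take the gauge with the narrower blade out of the rack and pass it down through the slotted window in the top of the gear unit's guard, into the gap beside the gear, without forcing it, until the line across its blade is level with the top of the window. Finish while still holding it there upright, still and off the bottom, for the gap to be read; leave the wider gauge in the rack.

Things in the scene. Friction and masses are not known exactly. Their poses are not given: they have to be found in the camera images.
- narrow_gauge_grip (a point): Centre of the black plastic grip of the narrow gauge, the one to use: grip 30 (x) by 16 (y) by 44 mm high, this point half-way up, 128 mm above the table at the start. It stands upright in either of the rack's two places. z is up along the gauge; turned half round it is the same. Under the grip is a steel collar 48 (x) by 18 (y) by 6 mm that rests on the rack.
- narrow_gauge: The narrow gauge (about 130 g, 136 mm tall); origin at the lower end of its tip, 114 mm below the grip's centre, axes as for the grip. Below the collar its steel blade is 24 mm wide (x), 6 mm thick (y) and 86 mm long.
- narrow_gauge_mark (a point): The dark depth line round the narrow gauge's blade, 15 mm below the collar, 43 mm below the centre of the grip and 71 mm above the tip; this point is the middle of the blade there.
- narrow_gauge_tip (a point): Lower end of the narrow gauge's blade, rounded across its thickness; 114 mm below the centre of the grip.
- wide_gauge_grip (a point): Centre of the grip of the wide gauge, to be left in the rack's other place: built like the narrow one, but its blade is 34 mm wide and its grip 44 (x) by 16 (y) mm; it does not fit the window.
- rack_top (a point): Centre of the top face, 100 mm above the table, of the rack: a metal stand 84 (x) by 156 (y) mm, fixed. The gauges hang in two slots 40 by 10 mm, 37.5 mm to either side of this point along the rack's y, blade width along the rack's x, collars on the top face, tips 14 mm above the table.
- gear_unit: The gear unit under its grey sheet guard, fixed; origin on the table straight below the window's centre, axes as the window's. From there the guard reaches 42 mm to -x (open front), 52 to +x, 50 to -y and 72 to +y, the base plate up to 15 mm more; nothing stands above the guard's top.
- window (a point): Centre of the window's mouth, 104 mm above the table; x along the slot, y across, z up. The slot is 26 (x) by 8 (y) mm, 2 mm larger than the narrow blade both ways, 8 mm deep, mouth bevelled 2 mm. In line below is an 8 mm gap (y) between a gear (+y side; narrowest 59 mm below the mouth) and a flat shoe (-y side, top 34 mm below the mouth); the base is 94 mm below the mouth.
There are look-alikes about, which are no part of the job. Leave any green or purple look-alike of the narrow_gauge alone.

How it is judged:
By the outcome, as a careful person would: the job done as asked, in the order asked, and still so for the second after the job is handed in, while the arm keeps its last pose, push and grip.
It also fails if it takes over 51 s, if anything falls off the work surface, if the arm or the gripper's body presses on something with over 40 N, if the wrist force passes 120 N, or if a joint passes its speed limit or range.

## Working session

There is one attempt and no reset: what is moved stays moved. The work goes in short steps, Python scripts to look and compute and a tool call to move; the robot and the scene stay as the last step left them, time stands still between calls to the robot, and variables do not carry over. Pictures are saved under pics/ and viewed, and the job is handed in when it is done.

Besides the shell and the picture viewer there is one more tool, called after ">>>" as name([rows], argument=value, ...), one row to a line, values as JSON. play_rows: Moves the arm, as the interface text tells. Its arguments: {"type":"object","properties":{"deltas":{"type":"array"},"grip_force":{"type":"number"}},"required":["deltas"]}

```bash
mkdir -p pics; ls
python3 - <<'E'
from plant import robot
import cv2,numpy as np
o=robot.observe()
for k in('time','joints','ee_pos','ee_rot','contact_force','gripper_width'):print(k,o[k])
for n in('scene','top'):
    s=robot.snapshot(n)
    cv2.imwrite(f'pics/{n}0.png',s['img'])
    print(n,s['shot'],s['camera_matrix'],s['position'],s['attitude'])
    for t in('narrow_gauge_grip','wide_gauge_grip','rack_top','window','gear_unit','narrow_gauge_mark'):
        print(t,[(np.round(d['uv'],1),round(d['score'],2)) for d in robot.mark_of(t,s)])
E
```

```text
pics
time 0.0
joints [-1.54437089e+00  3.13438460e-01  1.49843593e+00  1.94244700e-05
  1.33100377e+00 -2.23377412e-01]
ee_pos [ 129.78476891 -508.47811253  260.16739449]
ee_rot [ 0.55874797 -0.55803668  0.43410078 -0.43353465]
contact_force [-1.34899904  0.09007345  0.22317928]
gripper_width 88.20036422585227
scene 1 [[470.93092824   0.         282.08772333]
 [  0.         470.93092824 212.41482727]
 [  0.           0.           1.        ]] [-160.50041784  568.23767669  675.53939683] [ 0.20471324 -0.3989061   0.78328987 -0.43060818]
narrow_gauge_grip [(array([252.3, 210.4]), 0.79), (array([271.6, 246.9]), 0.7), (array([175.2, 212.4]), 0.64), (array([253.5, 224.6]), 0.62)]
wide_gauge_grip [(array([354.8, 227.5]), 0.68), (array([220.1, 222.7]), 0.56)]
rack_top [(array([239.6, 226.6]), 0.66)]
window [(array([359.9, 193. ]), 0.82)]
gear_unit [(array([351.5, 224.1]), 0.92)]
narrow_gauge_mark [(array([274.1, 260.6]), 0.75), (array([175.2, 222.7]), 0.74), (array([220.7, 221.3]), 0.63)]
top 2 [[430.89618489   0.         279.97331114]
 [  0.         430.89618489 201.18228087]
 [  0.           0.           1.        ]] [513.94505131  17.78527059 952.82358422] [-0.01205388  0.71215981 -0.70179101  0.01313362]
narrow_gauge_grip [(array([235.8, 196.8]), 0.57), (array([224.3, 254.1]), 0.49)]
wide_gauge_grip [(array([197.7, 195. ]), 0.8)]
rack_top [(array([217.8, 195.1]), 0.89)]
window [(array([374.1, 223.3]), 0.88), (array([242.8, 199. ]), 0.5)]
gear_unit [(array([364. , 222.7]), 0.58)]
narrow_gauge_mark [(array([229.6, 252.1]), 0.79), (array([178.1, 145.6]), 0.74)]
```

View pics/scene0.png

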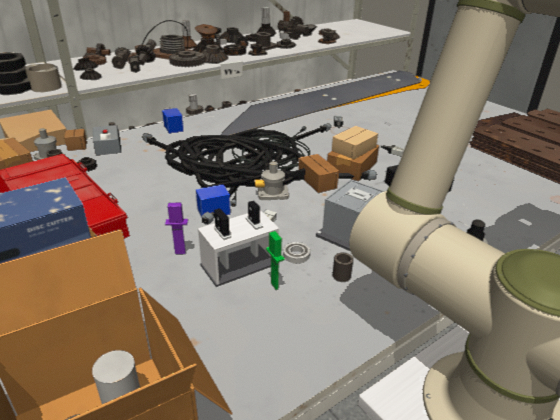

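View pics/top0.png

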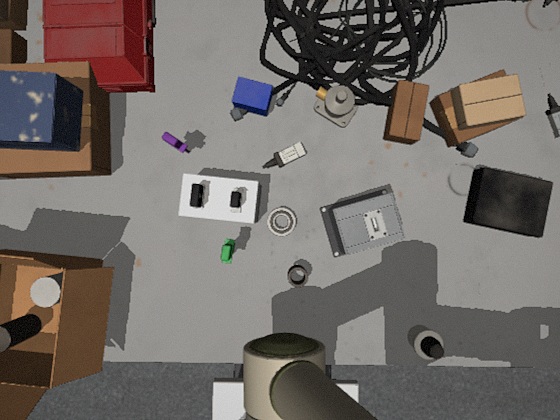

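```bash
cat > h.py <<'E'
import numpy as np,cv2
from scipy.spatial.transform import Rotation as R
def rot(q): return R.from_quat([q[1],q[2],q[3],q[0]]).as_matrix()
def ray(s,uv):
    d=np.linalg.inv(s['camera_matrix'])@np.array([uv[0],uv[1],1.])
    return np.array(s['position']),rot(s['attitude'])@d
def plane(s,uv,z):
    p,d=ray(s,uv); return p+d*(z-p[2])/d[2]
def proj(s,P):
    c=(np.atleast_2d(P)-s['position'])@rot(s['attitude']); c=c@s['camera_matrix'].T
    return c[:,:2]/c[:,2:]
def cloud(s):
    z=s['range_z']; v,u=np.mgrid[:z.shape[0],:z.shape[1]]
    d=np.stack([u,v,np.ones_like(u)],-1)@np.linalg.inv(s['camera_matrix']).T
    return (d*z[...,None])@rot(s['attitude']).T+s['position']
def tri(s1,a,s2,b):
    p,d=ray(s1,a);q,e=ray(s2,b);t=np.linalg.lstsq(np.c_[d,-e],q-p,rcond=None)[0]
    A=p+d*t[0];B=q+e*t[1];return (A+B)/2,np.linalg.norm(A-B)
E
python3 - <<'E'
from plant import robot
from h import *
a=robot.snapshot('scene');b=robot.snapshot('top')
import pickle
pickle.dump((a,b),open('s0.pkl','wb'))
o=robot.observe();print(rot(o['ee_rot']).round(3))
for nm,ua,ub in(('window',(359.9,193),(374.1,223.3)),('narrow',(253.5,212),(235.8,197.5)),('rack',(239.6,226.6),(217.8,195.1)),('wide',(220.1,222.7),(197.7,195))):
    print(nm,tri(a,ua,b,ub))
C=cloud(b)
for nm,(u,v) in dict(narrow=(236,199),wide=(196,195),win=(374,223),rack=(217,195),guard=(360,215)).items():
    print(nm,C[v-2:v+3,u-2:u+3].reshape(-1,3).round(0)[::6].tolist())
def crop(s,u0,v0,w,h,k,n): cv2.imwrite(n,cv2.resize(s['img'][v0:v0+h,u0:u0+w],None,fx=k,fy=k,interpolation=cv2.INTER_CUBIC))
crop(b,170,165,100,75,8,'pics/topr.png');crop(b,310,175,100,75,8,'pics/topw.png')
crop(a,185,180,130,95,6,'pics/scr.png');crop(a,310,165,100,75,8,'pics/scw.png')
E
```

```text
[[ 0.247 -0.     0.969]
 [-0.969 -0.     0.247]
 [ 0.    -1.    -0.   ]]
window (array([ 501.45597386, -171.77489359,  101.94332282]), np.float64(5.627878732661073))
narrow (array([548.72652065, 101.07835807, 123.68203847]), np.float64(2.0372538616041633))
rack (array([552.59110766, 137.48497751,  98.22751021]), np.float64(6.908624459789061))
wide (array([554.24099563, 177.19718812, 121.97343975]), np.float64(3.694874669184059))
narrow [[549.0, 103.0, 150.0], [547.0, 101.0, 147.0], [545.0, 99.0, 149.0], [544.0, 97.0, 148.0], [542.0, 95.0, 146.0]]
wide [[556.0, 178.0, 147.0], [554.0, 176.0, 146.0], [552.0, 174.0, 148.0], [550.0, 172.0, 149.0], [548.0, 171.0, 145.0]]
win [[508.0, -173.0, 66.0], [506.0, -175.0, 67.0], [504.0, -176.0, 70.0], [502.0, -179.0, 68.0], [500.0, -175.0, 97.0]]
rack [[559.0, 146.0, 99.0], [557.0, 143.0, 101.0], [555.0, 142.0, 99.0], [553.0, 139.0, 101.0], [551.0, 138.0, 99.0]]
guard [[523.0, -138.0, 101.0], [521.0, -140.0, 100.0], [519.0, -142.0, 99.0], [517.0, -144.0, 100.0], [515.0, -146.0, 102.0]]
```

View pics/topr.png

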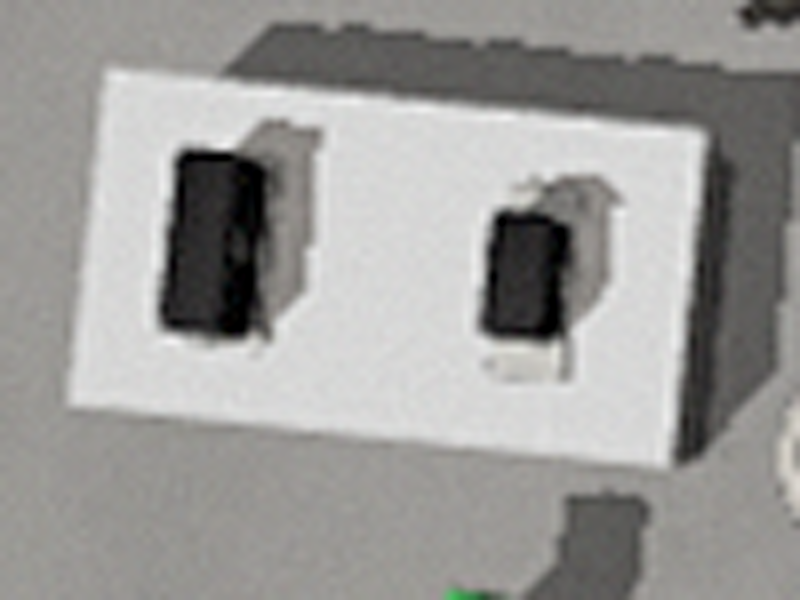

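View pics/topw.png

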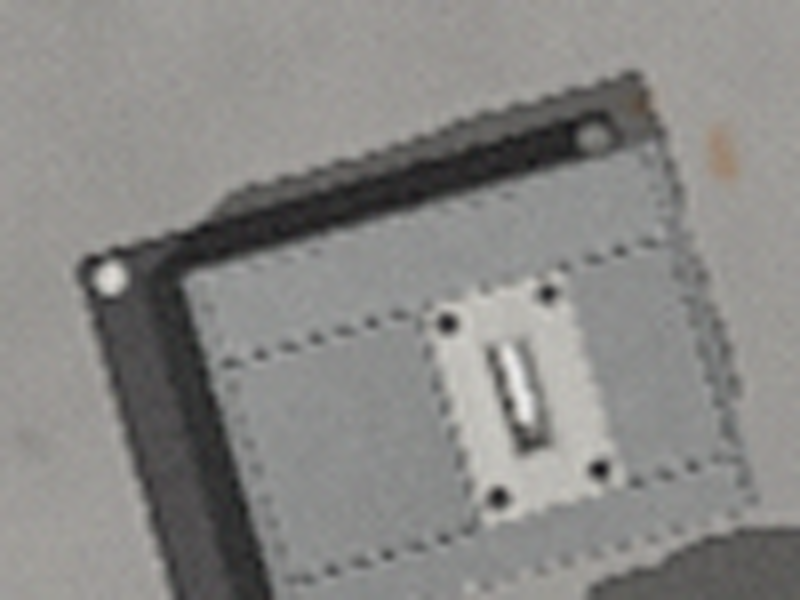

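View pics/scr.png

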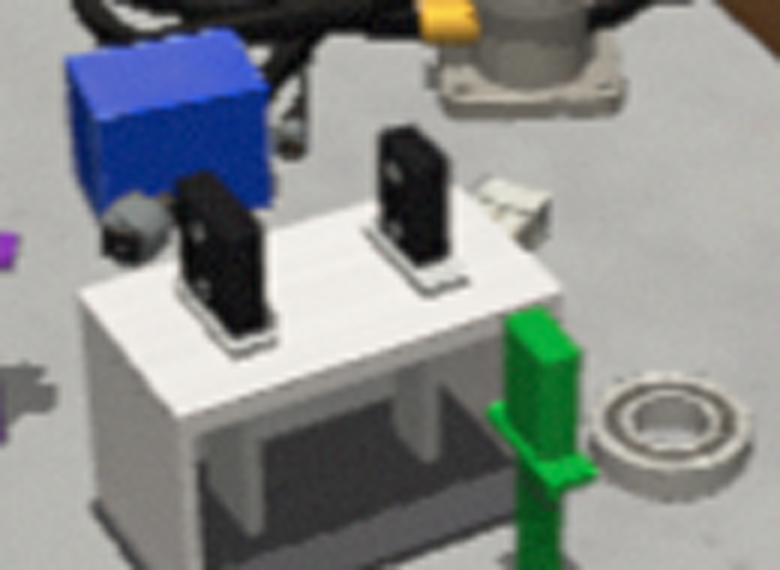

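View pics/scw.png

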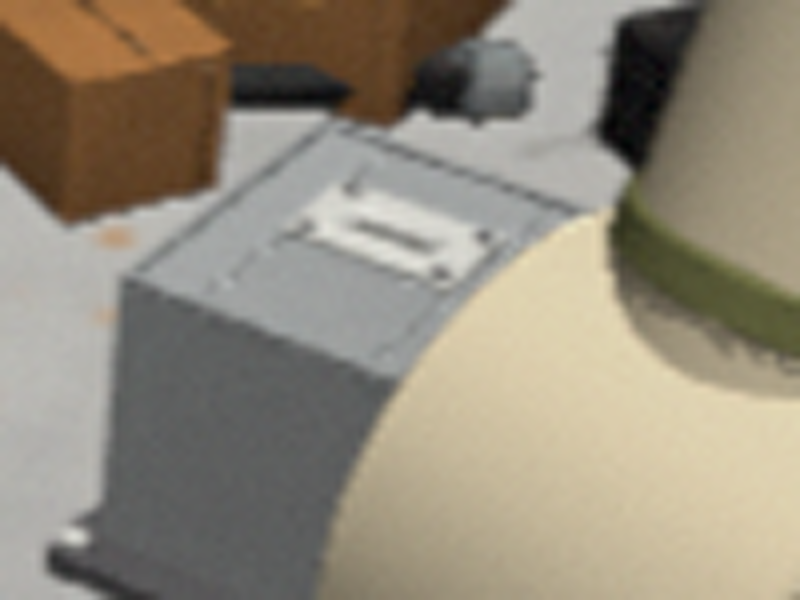

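```bash
cat > fit.py <<'E'
from h import *
from scipy.optimize import differential_evolution
def box(x,y,yaw,hx,hy,z0,z1):
    c,s=np.cos(yaw),np.sin(yaw)
    return np.array([[x+c*a*hx-s*b*hy,y+s*a*hx+c*b*hy,z] for a in(-1,1) for b in(-1,1) for z in(z0,z1)])
def sil(s,P,roi,k=8):
    u0,v0,w,h=roi
    q=((proj(s,P)-[u0,v0]+.5)*k-.5)
    m=np.zeros((h*k,w*k),np.uint8)
    cv2.fillConvexPoly(m,cv2.convexHull(np.round(q*16).astype(np.int32)),255,cv2.LINE_AA,4)
    return cv2.resize(m,(w,h),interpolation=cv2.INTER_AREA)/255.
def fitbox(items,hx,hy,z0,z1,bounds):
    # items: (shot,roi,soft mask 0..1)
    f=lambda p:sum(np.abs(sil(s,box(*p[:3],hx,hy,z0,z1),r)-m).sum() for s,r,m in items)
    return differential_evolution(f,bounds,seed=0,popsize=12,maxiter=60,tol=1e-5)
def soft(s,roi,lo,hi):
    u0,v0,w,h=roi; g=s['img'][v0:v0+h,u0:u0+w].max(2).astype(float)
    return np.clip((hi-g)/(hi-lo),0,1)
E
python3 - <<'E'
import pickle
from fit import *
a,b=pickle.load(open('s0.pkl','rb'))
B=[(530,570),(80,120),(-.5,.4)]
rt=(226,188,16,22);rs=(244,198,20,28)
mt=soft(b,rt,40,150);ms=soft(a,rs,40,150)
print((mt*9).astype(int));print((ms*9).astype(int))
for it in([(b,rt,mt)],[(a,rs,ms)],[(b,rt,mt),(a,rs,ms)]):
    r=fitbox(it,15,8,106,150,B);print('narrow',r.x.round(3),r.fun)
B=[(530,580),(155,200),(-.5,.4)]
rt=(188,181,15,28);rs=(212,205,22,36)
for it in([(b,rt,soft(b,rt,40,150))],[(a,rs,soft(a,rs,40,150))]):
    r=fitbox(it,22,8,106,150,B);print('wide',r.x.round(3),r.fun)
# rack top: bright
roi=(175,168,92,60);u0,v0,w,h=roi
m=(b['img'][v0:v0+h,u0:u0+w].min(2)>195).astype(np.uint8)
c=max(cv2.findContours(m,cv2.RETR_EXTERNAL,cv2.CHAIN_APPROX_NONE)[0],key=cv2.contourArea)
q=cv2.boxPoints(cv2.minAreaRect(c))+[u0,v0]
P=np.array([plane(b,x,100) for x in q]);print('rack',P.round(1).tolist(),P.mean(0))
e=P[[1,2,3,0]]-P;print(np.linalg.norm(e,axis=1),np.degrees(np.arctan2(e[:,1],e[:,0])))
E
```

```text
[[0 0 0 0 0 0 0 0 0 0 0 0 4 3 2 3]
 [0 0 0 0 0 0 0 0 0 0 0 0 3 2 1 1]
 [0 0 0 0 0 0 0 0 0 0 0 3 2 2 2 1]
 [0 0 0 0 0 0 3 6 3 4 6 5 3 2 2 2]
 [0 0 0 0 0 0 9 9 9 9 9 9 9 5 2 2]
 [0 0 0 0 0 3 9 9 9 8 8 8 9 9 9 4]
 [0 0 0 0 0 3 9 8 9 8 8 8 9 9 9 6]
 [0 0 0 0 0 7 9 8 8 9 8 8 9 9 9 5]
 [0 0 0 0 0 9 9 8 9 9 8 8 9 9 9 6]
 [0 0 0 0 0 9 9 8 8 8 8 8 9 9 9 6]
 [0 0 0 0 0 9 8 8 8 8 7 9 9 9 8 5]
 [0 0 0 0 0 9 9 8 8 7 7 9 9 9 5 4]
 [0 0 0 0 0 9 8 8 7 8 8 8 9 9 6 3]
 [0 0 0 0 2 9 8 8 8 8 8 8 9 9 4 2]
 [0 0 0 0 2 9 8 8 7 7 8 8 9 9 6 2]
 [0 0 0 0 3 9 8 8 8 8 7 8 9 9 7 2]
 [0 0 0 0 5 9 8 7 8 8 7 9 9 9 6 1]
 [0 0 0 0 6 9 8 8 8 7 8 9 9 9 6 0]
 [0 0 0 0 2 7 9 9 9 9 9 9 9 9 6 0]
 [0 0 0 0 0 0 1 1 2 2 4 5 5 1 2 0]
 [0 0 0 0 0 0 0 0 0 0 0 0 0 0 0 0]
 [0 0 0 0 0 0 0 0 0 0 0 0 0 0 0 0]]
[[0 0 0 0 0 0 0 0 0 0 0 0 0 0 0 3 4 4 3 3]
 [0 0 0 0 0 0 0 0 0 0 0 0 0 0 0 0 2 3 3 2]
 [0 0 0 0 0 0 0 0 0 0 0 0 0 0 0 0 0 0 0 0]
 [0 0 0 0 0 3 4 6 7 7 4 0 0 0 0 0 0 0 0 0]
 [0 0 0 0 4 8 9 9 9 9 8 4 0 0 0 0 0 0 0 0]
 [0 0 0 0 6 9 9 9 9 9 9 8 5 1 0 0 0 0 0 0]
 [0 0 0 0 7 9 9 9 9 9 9 9 9 5 0 0 0 0 0 0]
 [0 0 0 0 7 9 9 9 9 9 9 9 9 
[... 748 characters left out ...]
0 0 0 0 0 0 0 0 0 4 9 9 7 5 2 0 0 0 0 0]
 [0 0 0 0 0 0 0 0 0 0 3 2 0 0 0 0 0 0 0 0]
 [0 0 0 0 0 0 0 0 0 0 0 0 0 0 0 0 0 0 0 0]]
narrow [ 5.46000e+02  1.01033e+02 -1.23000e-01] 25.752941176470586
narrow [ 5.44652e+02  1.03048e+02 -3.18000e-01] 42.56648841354723
narrow [ 5.46074e+02  1.01876e+02 -2.89000e-01] 82.57575757575756
wide [ 5.52686e+02  1.75264e+02 -1.04000e-01] 25.946167557932263
wide [ 5.52278e+02  1.77664e+02 -2.11000e-01] 74.25115864527629
rack [[514.2, 217.4, 100.0], [596.8, 210.6, 100.0], [583.3, 62.4, 100.0], [500.7, 69.8, 100.0]] [548.74369163 140.05101348 100.        ]
[ 82.90977825 148.72066812  82.87859159 148.20706846] [ -4.73985019 -95.22049253 174.90526059  84.7905134 ]
```

Run:
```python
import pickle
from fit import *
a,b=pickle.load(open('s0.pkl','rb'))
# rectified 5px/mm... ortho of window at z=104 both cams: 4 px/mm, window 100x80mm
c0=np.array([500.,-175.])
for n,s in(('top',b),('scene',a)):
    yy,xx=np.mgrid[0:560,0:560]
    X=c0[0]+(280-yy)/4.; Y=c0[1]+(280-xx)/4.
    uv=proj(s,np.stack([X,Y,np.full_like(X,104)],-1).reshape(-1,3)).astype(np.float32).reshape(560,560,2)
    im=cv2.remap(s['img'],uv[...,0].copy(),uv[...,1].copy(),cv2.INTER_CUBIC)
    cv2.imwrite(f'pics/ortho_{n}.png',im)
i=np.hstack([cv2.resize(cv2.imread(f'pics/ortho_{n}.png'),(400,400)) for n in('top','scene')])
cv2.imwrite('pics/ortho.png',i)
```

```text
(no output)
```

View pics/ortho.png

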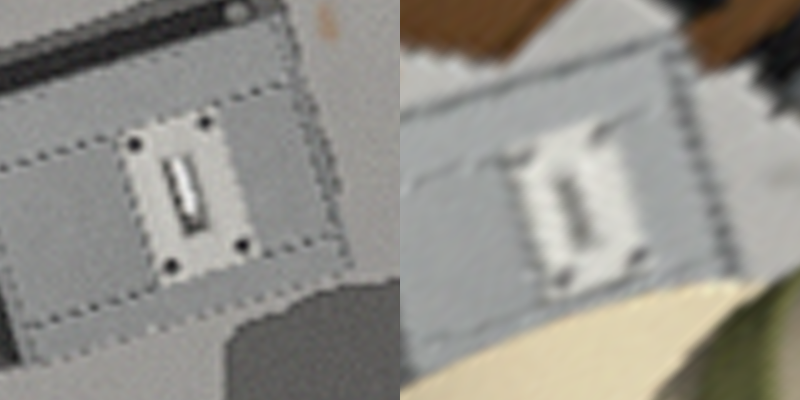

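Run:
```python
import pickle
from fit import *
a,b=pickle.load(open('s0.pkl','rb'))
c0=np.array([502.,-171.]);th=np.radians(14.5);K=10
yy,xx=np.mgrid[0:600,0:600]
p=(300-yy)/K;q=(300-xx)/K   # window x up, y left
X=c0[0]+p*np.cos(th)-q*np.sin(th);Y=c0[1]+p*np.sin(th)+q*np.cos(th)
uv=proj(b,np.stack([X,Y,np.full_like(X,104)],-1).reshape(-1,3)).astype(np.float32).reshape(600,600,2)
im=cv2.remap(b['img'],uv[...,0].copy(),uv[...,1].copy(),cv2.INTER_LINEAR)
for k in range(0,600,50):
    cv2.line(im,(k,0),(k,6),(0,0,255),1);cv2.line(im,(0,k),(6,k),(0,0,255),1)
cv2.line(im,(300,0),(300,20),(0,0,255));cv2.line(im,(0,300),(20,300),(0,0,255))
cv2.imwrite('pics/win_rect.png',im)
g=im.max(2).astype(float)
print('row prof across y',g[240:360,200:400:8].mean(0).round())
print('col prof along x',g[100:500:8,285:315].mean(1).round())
```

```text
row prof across y [195. 196. 192. 183. 165. 138. 113. 110. 131. 162. 192. 215. 217. 203.
 181. 156. 137. 134. 145. 161. 174. 182. 185. 186. 187.]
col prof along x [185. 184. 183. 182. 182. 181. 177. 172. 174. 178. 180. 188. 196. 197.
 198. 200. 202. 206. 206. 206. 206. 204. 202. 202. 207. 213. 212. 210.
 210. 209. 207. 196. 186. 167. 144. 127. 119. 109.  98.  86.  78. 101.
 130. 157. 171. 183. 186. 187. 187. 186.]
```

View pics/win_rect.png

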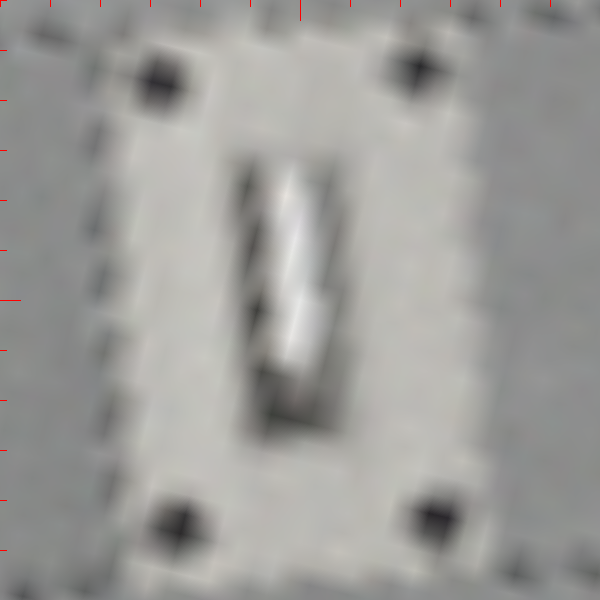

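>>> play_rows([
  {"slide": [-0.027, 0, 0.031], "turn": 0, "grip": 0.06},
  {"slide": [-0.027, 0, 0.031], "turn": 0, "grip": 0.06},
  {"slide": [-0.027, 0, 0.031], "turn": 0, "grip": 0.06},
  {"slide": [-0.027, 0, 0.031], "turn": 0, "grip": 0.06},
  {"slide": [-0.027, 0, 0.031], "turn": 0, "grip": 0.06},
  {"slide": [-0.027, 0, 0.031], "turn": 0, "grip": 0.06},
  {"slide": [-0.027, 0, 0.031], "turn": 0, "grip": 0.06},
  {"slide": [-0.027, 0, 0.031], "turn": 0, "grip": 0.06},
  {"slide": [-0.027, 0, 0.031], "turn": 0, "grip": 0.06},
  {"slide": [-0.027, 0, 0.031], "turn": 0, "grip": 0.06},
])

```text
time: 1.8
ee_pos: [364.1, -169.0, 261.0]
ee_rot: [-0.558, 0.558, -0.434, 0.434]
contact_force: [0.4, -0.6, 0.6]
gripper_width: 59.8
```

>>> play_rows([
  {"slide": [-0.027, 0, 0.031], "turn": 0, "grip": 0.06},
  {"slide": [-0.027, 0, 0.031], "turn": 0, "grip": 0.06},
  {"slide": [-0.027, 0, 0.031], "turn": 0, "grip": 0.06},
  {"slide": [-0.027, 0, 0.031], "turn": 0, "grip": 0.06},
  {"slide": [-0.027, 0, 0.031], "turn": 0, "grip": 0.06},
  {"slide": [-0.027, 0, 0.031], "turn": 0, "grip": 0.06},
  {"slide": [-0.027, 0, 0.031], "turn": 0, "grip": 0.06},
  {"slide": [0, 0, 0], "turn": 0.12, "grip": 0.06},
  {"slide": [0, 0, 0], "turn": 0.12, "grip": 0.06},
  {"slide": [0, 0, 0], "turn": 0.115, "grip": 0.06},
])

```text
time: 2.8
ee_pos: [527.0, 66.7, 260.6]
ee_rot: [0.472, -0.472, 0.527, -0.527]
contact_force: [-0.3, -0.4, 0.4]
gripper_width: 59.8
```

```bash
cat > st.py <<'E'
from plant import robot
from h import *
import sys
o=robot.observe();Rm=rot(o['ee_rot'])
print('t',round(o['time'],2),'pos',np.round(o['ee_pos'],2),'yaw',np.degrees(np.arctan2(Rm[1,0],Rm[0,0])).round(2),'tooly',Rm[:,1].round(4),'F',np.round(o['contact_force'],2),'w',round(o['gripper_width'],2),'M',np.round(o['moment'],2),'j',np.round(o['joints'],2))
if len(sys.argv)>2:
    t=np.array([float(v) for v in sys.argv[1:4]]);d=t-o['ee_pos'];print('tool delta to target',(Rm.T@d).round(2))
E
python3 st.py 546 101 128
python3 - <<'E'
from plant import robot
from h import *
a=robot.snapshot('scene');b=robot.snapshot('top')
i=np.hstack([cv2.resize(a['img'][140:300,150:310],(400,400)),cv2.resize(b['img'][120:280,150:310],(400,400))])
cv2.imwrite('pics/p1.png',i)
E
```

```text
t 2.8 pos [526.99  66.67 260.55] yaw -96.27 tooly [-3.e-04  0.e+00 -1.e+00] F [-0.32 -0.36  0.35] w 59.82 M [0.04 0.01 0.04] j [-0.09  0.33  1.48 -0.    1.34  1.59]
tool delta to target [-36.2  132.55  15.19]
```

View pics/p1.png

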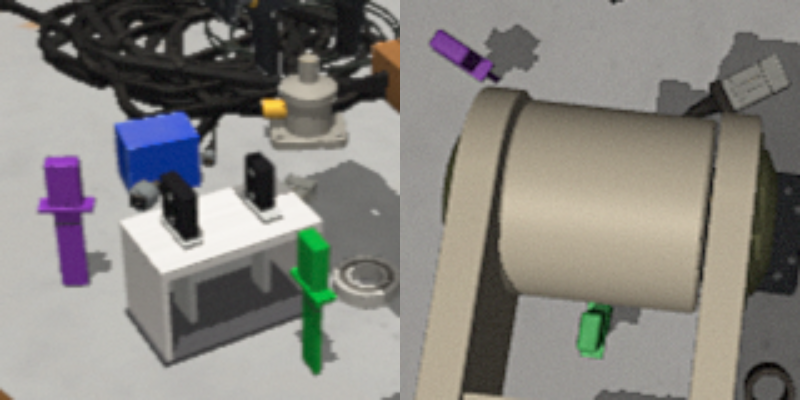

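>>> play_rows([
  {"slide": [-0.018, 0.025, 0.0076], "turn": 0, "grip": 0.06},
  {"slide": [-0.018, 0.025, 0.0076], "turn": 0, "grip": 0.06},
  {"slide": [0, 0.02, 0], "turn": 0, "grip": 0.06},
  {"slide": [0, 0, 0], "turn": 0, "grip": 0.06},
])

```text
time: 3.3
ee_pos: [544.8, 100.8, 188.3]
ee_rot: [0.473, -0.475, 0.526, -0.524]
contact_force: [-0.2, -0.2, 0.8]
gripper_width: 60.2
```

```bash
python3 st.py 546 101 131.5
python3 - <<'E'
from plant import robot
from h import *
a=robot.snapshot('scene')
i=cv2.resize(a['img'][160:280,170:330],(800,600),interpolation=cv2.INTER_CUBIC)
cv2.imwrite('pics/p2.png',i)
E
```

```text
t 3.3 pos [544.79 100.76 188.29] yaw -95.84 tooly [-5.e-03  1.e-04 -1.e+00] F [-0.24 -0.18  0.79] w 60.16 M [0.   0.05 0.03] j [-0.03  0.44  1.51 -0.    1.2   1.64]
tool delta to target [-0.38 56.78  1.46]
```

View pics/p2.png

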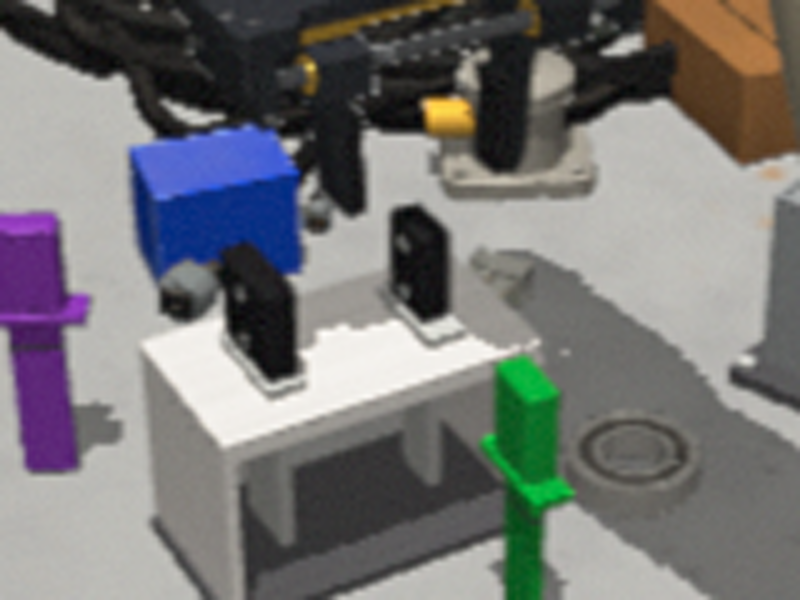

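>>> play_rows([
  {"slide": [0, 0.015, 0.001], "turn": 0, "grip": 0.06},
  {"slide": [0, 0.015, 0], "turn": 0, "grip": 0.06},
  {"slide": [0, 0.015, 0], "turn": 0, "grip": 0.06},
  {"slide": [0, 0.0115, 0], "turn": 0, "grip": 0.06},
  {"slide": [0, 0, 0], "turn": 0, "grip": 0.06},
  {"slide": [0, 0, 0], "turn": 0, "grip": 0.06},
])

```text
time: 3.95
ee_pos: [547.3, 100.3, 135.2]
ee_rot: [-0.473, 0.473, -0.525, 0.526]
contact_force: [0.8, -0.1, -0.1]
gripper_width: 60.2
```

```bash
python3 st.py 546 101 131.5
python3 - <<'E'
from plant import robot
from h import *
a=robot.snapshot('scene')
i=cv2.resize(a['img'][160:280,170:330],(800,600),interpolation=cv2.INTER_CUBIC)
cv2.imwrite('pics/p3.png',i)
E
```

```text
t 3.95 pos [547.26 100.26 135.17] yaw -96.02 tooly [ 0.0013 -0.     -1.    ] F [ 0.83 -0.06 -0.06] w 60.18 M [0.11 0.02 0.03] j [-0.03  0.51  1.56  0.    1.07  1.65]
tool delta to target [-0.6   3.67 -1.34]
```

View pics/p3.png

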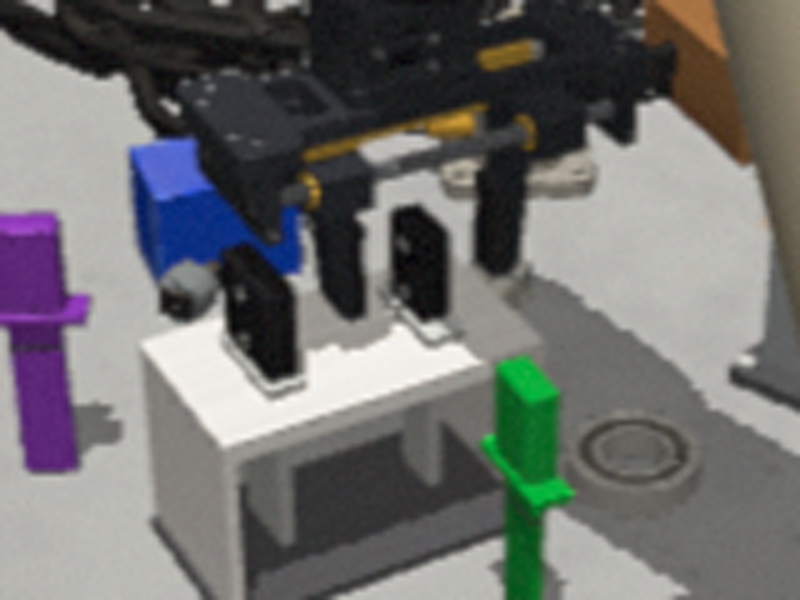

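>>> play_rows([
  {"slide": [-0.0006, 0.0035, -0.0013], "turn": 0, "grip": 0.06},
  {"slide": [0, 0, 0], "turn": 0, "grip": 0.03},
  {"slide": [0, 0, 0], "turn": 0, "grip": 0.018},
  {"slide": [0, 0, 0], "turn": 0, "grip": 0.01},
  {"slide": [0, 0, 0], "turn": 0, "grip": 0.01},
  {"slide": [0, 0, 0], "turn": 0, "grip": 0.01},
], grip_force=25)

```text
time: 4.6
ee_pos: [545.6, 101.1, 130.8]
ee_rot: [-0.473, 0.473, -0.526, 0.526]
contact_force: [0.4, 0.5, -0.0]
gripper_width: 22.1
```

```bash
python3 st.py 546 101 131.5
python3 - <<'E'
from plant import robot
from h import *
a=robot.snapshot('scene')
i=cv2.resize(a['img'][160:280,170:330],(800,600),interpolation=cv2.INTER_CUBIC)
cv2.imwrite('pics/p4.png',i)
E
```

```text
t 4.6 pos [545.63 101.13 130.77] yaw -96.03 tooly [ 0.  0. -1.] F [ 0.35  0.49 -0.05] w 22.07 M [ 0.03 -0.03  0.01] j [-0.03  0.51  1.57  0.    1.06  1.65]
tool delta to target [ 0.09 -0.73  0.38]
```

View pics/p4.png

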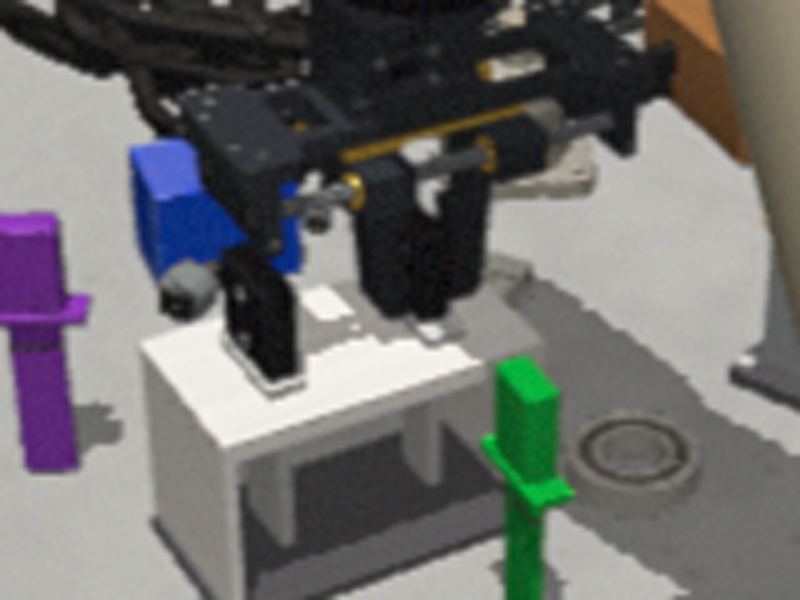

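Nearly closed (22 mm, grip is 16 mm); give it a bit more time.

>>> play_rows([
  {"slide": [0, 0, 0], "turn": 0, "grip": 0.01},
  {"slide": [0, 0, 0], "turn": 0, "grip": 0.01},
  {"slide": [0, 0, 0], "turn": 0, "grip": 0.01},
  {"slide": [0, 0, 0], "turn": 0, "grip": 0.01},
])

```text
time: 5.05
ee_pos: [545.7, 101.2, 130.8]
ee_rot: [-0.473, 0.473, -0.526, 0.526]
contact_force: [0.2, 0.9, 0.2]
gripper_width: 15.8
```

```bash
python3 st.py 546 101 131.5
```

```text
t 5.05 pos [545.66 101.2  130.76] yaw -96.03 tooly [ 2.e-04  1.e-04 -1.e+00] F [0.17 0.89 0.21] w 15.77 M [ 0.18 -0.01  0.01] j [-0.03  0.51  1.57  0.    1.06  1.65]
tool delta to target [ 0.17 -0.74  0.36]
```

>>> play_rows([
  {"slide": [0, -0.005, 0], "turn": 0, "grip": 0.01},
  {"slide": [0, -0.015, 0], "turn": 0, "grip": 0.01},
  {"slide": [0, -0.02, 0], "turn": 0, "grip": 0.01},
  {"slide": [0, -0.02, 0], "turn": 0, "grip": 0.01},
  {"slide": [0, -0.02, 0], "turn": 0, "grip": 0.01},
  {"slide": [0, -0.02, 0], "turn": 0, "grip": 0.01},
  {"slide": [0, -0.02, 0], "turn": 0, "grip": 0.01},
  {"slide": [0, -0.01, 0], "turn": 0, "grip": 0.01},
  {"slide": [0, 0, 0], "turn": 0, "grip": 0.01},
  {"slide": [0, 0, 0], "turn": 0, "grip": 0.01},
])

```text
time: 6.05
ee_pos: [545.3, 101.1, 259.9]
ee_rot: [0.473, -0.473, 0.526, -0.525]
contact_force: [-0.4, 0.4, -1.4]
gripper_width: 15.8
```

```bash
python3 st.py 502 -170.5 264
python3 - <<'E'
from plant import robot
from h import *
a=robot.snapshot('scene')
i=cv2.resize(a['img'][110:260,150:350],(800,600),interpolation=cv2.INTER_CUBIC)
cv2.imwrite('pics/p5.png',i)
E
```

```text
t 6.05 pos [545.32 101.11 259.86] yaw -96.03 tooly [-1.3e-03 -1.0e-04 -1.0e+00] F [-0.41  0.45 -1.44] w 15.78 M [ 0.01  0.06 -0.04] j [-0.03  0.38  1.41 -0.    1.36  1.65]
tool delta to target [274.66  -4.07 -14.55]
```

View pics/p5.png

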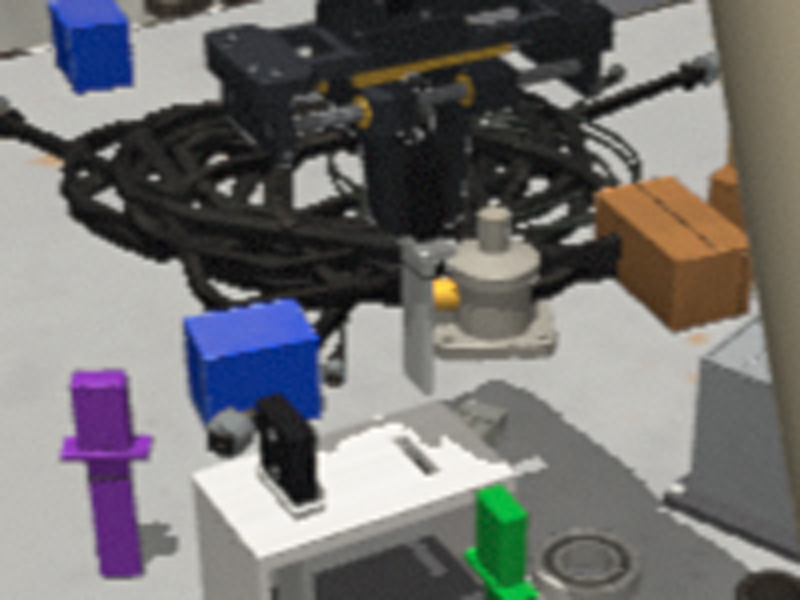

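>>> play_rows([
  {"slide": [0.02, 0, -0.001], "turn": 0, "grip": 0.01},
  {"slide": [0.036, 0, -0.002], "turn": 0, "grip": 0.01},
  {"slide": [0.036, 0, -0.002], "turn": 0, "grip": 0.01},
  {"slide": [0.036, 0, -0.002], "turn": 0, "grip": 0.01},
  {"slide": [0.036, 0, -0.002], "turn": 0, "grip": 0.01},
  {"slide": [0.036, 0, -0.002], "turn": 0, "grip": 0.01},
  {"slide": [0.036, 0, -0.002], "turn": 0, "grip": 0.01},
  {"slide": [0.025, 0, -0.001], "turn": 0, "grip": 0.01},
  {"slide": [0.0136, 0, -0.0005], "turn": 0, "grip": 0.01},
  {"slide": [0, 0, 0], "turn": -0.1, "grip": 0.01},
])

```text
time: 7.1
ee_pos: [502.0, -171.6, 259.8]
ee_rot: [0.498, -0.499, 0.502, -0.501]
contact_force: [0.5, 0.5, -1.3]
gripper_width: 16.1
```

>>> play_rows([
  {"slide": [0, 0, 0], "turn": -0.1, "grip": 0.01},
  {"slide": [0, 0, 0], "turn": -0.1, "grip": 0.01},
  {"slide": [0, 0, 0], "turn": -0.095, "grip": 0.01},
  {"slide": [0, 0, 0], "turn": 0, "grip": 0.01},
  {"slide": [0, 0, 0], "turn": 0, "grip": 0.01},
])

```text
time: 7.6
ee_pos: [502.4, -170.0, 260.3]
ee_rot: [0.567, -0.567, 0.423, -0.423]
contact_force: [0.4, -0.3, -1.2]
gripper_width: 15.5
```

```bash
python3 st.py 502 -170.5 264
python3 - <<'E'
from plant import robot
from h import *
import pickle
a=robot.snapshot('scene');b=robot.snapshot('top')
pickle.dump((a,b),open('s1.pkl','wb'))
cv2.imwrite('pics/p6.png',cv2.resize(a['img'][110:260,270:470],(800,600),interpolation=cv2.INTER_CUBIC))
cv2.imwrite('pics/p6t.png',b['img'])
E
```

```text
t 7.6 pos [ 502.37 -169.98  260.34] yaw -73.51 tooly [-6.e-04  5.e-04 -1.e+00] F [ 0.42 -0.27 -1.21] w 15.49 M [-0.03  0.03  0.02] j [-0.55  0.33  1.48  0.    1.34  0.74]
tool delta to target [ 0.39 -3.66 -0.51]
```

View pics/p6.png

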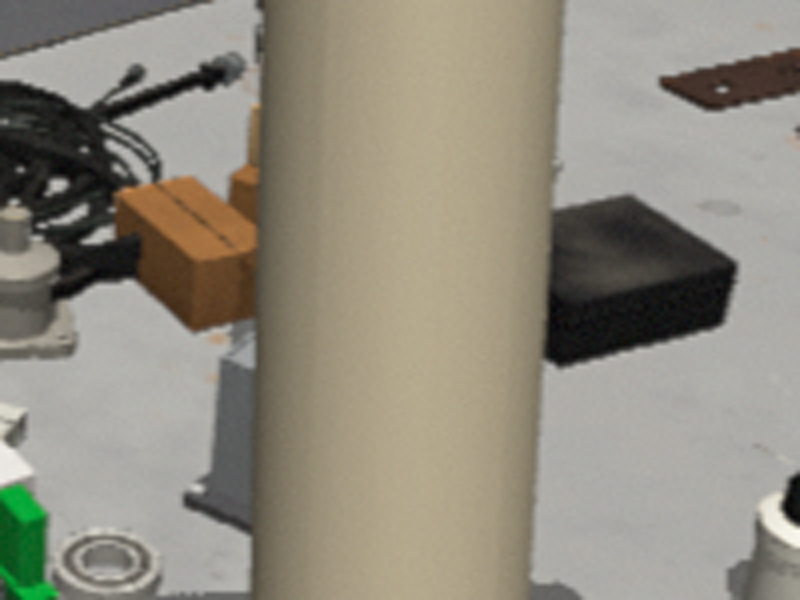

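View pics/p6t.png

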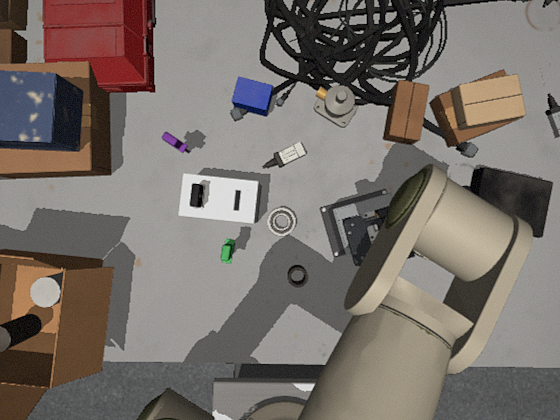

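>>> play_rows([
  {"slide": [0.0004, 0.01, -0.0008], "turn": 0, "grip": 0.01},
  {"slide": [0, 0.012, 0], "turn": 0, "grip": 0.01},
  {"slide": [0, 0.01, 0], "turn": 0, "grip": 0.01},
  {"slide": [0, 0, 0], "turn": 0, "grip": 0.01},
  {"slide": [0, 0, 0], "turn": 0, "grip": 0.01},
])

```text
time: 8.2
ee_pos: [501.7, -171.0, 228.5]
ee_rot: [-0.567, 0.567, -0.423, 0.422]
contact_force: [0.5, -0.6, -1.2]
gripper_width: 16.1
```

```bash
python3 st.py 501.7 -170.6 220.8
python3 - <<'E'
import pickle
from fit import *
a,b=pickle.load(open('s0.pkl','rb'))
for s in(a,b):
  C=cloud(s)
  def med(x0,x1,y0,y1,z0,z1):
    m=(C[...,0]>x0)&(C[...,0]<x1)&(C[...,1]>y0)&(C[...,1]<y1)&(C[...,2]>z0)&(C[...,2]<z1);return m.sum(),np.median(C[m][:,2]).round(2)
  print('rack',med(515,580,125,152,90,110),'guard',med(490,515,-140,-115,90,115),'table',med(470,600,10,40,-20,20))
  # plate: near window along +-x ends
  for p,q in((19,0),(-19,0),(0,11),(0,-11)):
    c,si=np.cos(.29),np.sin(.29);X=502+c*p-si*q;Y=-170.5+si*p+c*q
    print(p,q,med(X-4,X+4,Y-4,Y+4,90,115))
E
```

```text
t 8.2 pos [ 501.68 -171.03  228.49] yaw -73.41 tooly [-4.e-04  3.e-04 -1.e+00] F [ 0.49 -0.55 -1.18] w 16.05 M [ 0.   -0.02 -0.  ] j [-0.55  0.35  1.53  0.    1.26  0.73]
tool delta to target [-0.4   7.69  0.14]
rack (np.int64(214), np.float64(99.13)) guard (np.int64(59), np.float64(100.67)) table (np.int64(259), np.float64(12.35))
19 0 (np.int64(6), np.float64(103.36))
-19 0 (np.int64(3), np.float64(102.27))
0 11 (np.int64(5), np.float64(102.87))
0 -11 (np.int64(5), np.float64(103.3))
rack (np.int64(455), np.float64(98.6)) guard (np.int64(149), np.float64(100.75)) table (np.int64(799), np.float64(-0.84))
19 0 (np.int64(16), np.float64(102.26))
-19 0 (np.int64(16), np.float64(102.52))
0 11 (np.int64(18), np.float64(102.37))
0 -11 (np.int64(17), np.float64(102.91))
```

>>> play_rows([
  {"slide": [-0.0004, 0.003, 0], "turn": 0, "grip": 0.01},
  {"slide": [0, 0.003, 0], "turn": 0, "grip": 0.01},
  {"slide": [0, 0.002, 0], "turn": 0, "grip": 0.01},
  {"slide": [0, 0, 0], "turn": 0, "grip": 0.01},
])

```text
time: 8.6
ee_pos: [501.5, -170.6, 220.4]
ee_rot: [-0.567, 0.567, -0.423, 0.422]
contact_force: [0.2, 0.0, -1.1]
gripper_width: 15.7
```

```bash
python3 st.py 501.7 -170.6 217
```

```text
t 8.6 pos [ 501.49 -170.58  220.44] yaw -73.4 tooly [-4.e-04  3.e-04 -1.e+00] F [ 0.18  0.   -1.09] w 15.65 M [-0.04  0.08 -0.04] j [-0.55  0.36  1.54 -0.    1.24  0.73]
tool delta to target [0.09 3.44 0.2 ]
```

Tip ≈103.7, at the mouth; go slowly on.

>>> play_rows([
  {"slide": [0, 0.001, 0], "turn": 0, "grip": 0.01},
  {"slide": [0, 0.001, 0], "turn": 0, "grip": 0.01},
  {"slide": [0, 0, 0], "turn": 0, "grip": 0.01},
])

```text
time: 8.9
ee_pos: [501.6, -170.6, 218.6]
ee_rot: [0.567, -0.567, 0.423, -0.423]
contact_force: [0.7, 0.2, -1.3]
gripper_width: 16.0
```

>>> play_rows([
  {"slide": [0, 0.001, 0], "turn": 0, "grip": 0.01},
  {"slide": [0, 0, 0], "turn": 0, "grip": 0.01},
  {"slide": [0, 0, 0], "turn": 0, "grip": 0.01},
])

```text
time: 9.2
ee_pos: [501.6, -170.6, 217.7]
ee_rot: [-0.567, 0.567, -0.423, 0.423]
contact_force: [0.2, -0.4, -0.4]
gripper_width: 15.9
```

```bash
python3 st.py 501.7 -170.6 217
```

```text
t 9.2 pos [ 501.57 -170.65  217.71] yaw -73.39 tooly [-0. -0. -1.] F [ 0.21 -0.43 -0.36] w 15.93 M [-0.01 -0.02 -0.01] j [-0.55  0.36  1.55 -0.    1.23  0.73]
tool delta to target [-0.01  0.71  0.14]
```

Tip ~3 mm into the mouth (bevel 2 mm), Fz rising slightly (−1.2 → −0.4). Half-millimetre-ish steps.

>>> play_rows([
  {"slide": [0, 0.0007, 0], "turn": 0, "grip": 0.01},
  {"slide": [0, 0, 0], "turn": 0, "grip": 0.01},
])

```text
time: 9.4
ee_pos: [501.6, -170.6, 217.0]
ee_rot: [-0.567, 0.567, -0.423, 0.423]
contact_force: [-0.2, -0.4, -0.8]
gripper_width: 15.5
```

>>> play_rows([
  {"slide": [0, 0.0007, 0], "turn": 0, "grip": 0.01},
  {"slide": [0, 0, 0], "turn": 0, "grip": 0.01},
])

```text
time: 9.6
ee_pos: [501.5, -170.6, 216.2]
ee_rot: [-0.567, 0.567, -0.423, 0.422]
contact_force: [0.1, -0.4, -1.6]
gripper_width: 15.7
```

```bash
python3 st.py 501.7 -170.6 217
```

```text
t 9.6 pos [ 501.55 -170.61  216.21] yaw -73.39 tooly [-2.e-04  0.e+00 -1.e+00] F [ 0.11 -0.43 -1.59] w 15.7 M [-0.    0.03 -0.01] j [-0.55  0.36  1.55 -0.    1.23  0.73]
tool delta to target [ 0.03 -0.79  0.15]
```

>>> play_rows([
  {"slide": [0, 0.0015, 0], "turn": 0, "grip": 0.01},
  {"slide": [0, 0.0015, 0], "turn": 0, "grip": 0.01},
  {"slide": [0, 0, 0], "turn": 0, "grip": 0.01},
])

```text
time: 9.9
ee_pos: [501.5, -170.6, 213.0]
ee_rot: [-0.567, 0.567, -0.423, 0.422]
contact_force: [-0.4, -0.2, -2.3]
gripper_width: 15.5
```

>>> play_rows([
  {"slide": [0, 0.002, 0], "turn": 0, "grip": 0.01},
  {"slide": [0, 0.002, 0], "turn": 0, "grip": 0.01},
  {"slide": [0, 0, 0], "turn": 0, "grip": 0.01},
])

```text
time: 10.2
ee_pos: [501.5, -170.6, 209.0]
ee_rot: [-0.567, 0.567, -0.423, 0.422]
contact_force: [-0.2, 0.4, -2.1]
gripper_width: 16.0
```

>>> play_rows([
  {"slide": [0, 0.002, 0], "turn": 0, "grip": 0.01},
  {"slide": [0, 0.002, 0], "turn": 0, "grip": 0.01},
  {"slide": [0, 0, 0], "turn": 0, "grip": 0.01},
])

```text
time: 10.5
ee_pos: [501.5, -170.6, 205.0]
ee_rot: [-0.567, 0.567, -0.423, 0.422]
contact_force: [-0.4, 0.8, -1.4]
gripper_width: 15.6
```

```bash
python3 st.py 501.7 -170.6 190
```

```text
t 10.5 pos [ 501.48 -170.61  205.  ] yaw -73.4 tooly [-4.e-04  2.e-04 -1.e+00] F [-0.4   0.83 -1.44] w 15.59 M [ 0.04 -0.    0.03] j [-0.55  0.37  1.57 -0.    1.2   0.73]
tool delta to target [ 0.06 15.    0.21]
```

>>> play_rows([
  {"slide": [0, 0.003, 0], "turn": 0, "grip": 0.01},
  {"slide": [0, 0.003, 0], "turn": 0, "grip": 0.01},
  {"slide": [0, 0.003, 0], "turn": 0, "grip": 0.01},
  {"slide": [0, 0.003, 0], "turn": 0, "grip": 0.01},
  {"slide": [0, 0.002, 0], "turn": 0, "grip": 0.01},
  {"slide": [0, 0, 0], "turn": 0, "grip": 0.01},
])

```text
time: 11.1
ee_pos: [501.5, -170.6, 191.0]
ee_rot: [-0.567, 0.567, -0.423, 0.422]
contact_force: [-0.2, 0.7, -1.4]
gripper_width: 16.0
```

>>> play_rows([
  {"slide": [0, 0.001, 0], "turn": 0, "grip": 0.01},
  {"slide": [0, 0.001, 0], "turn": 0, "grip": 0.01},
  {"slide": [0, 0.001, 0], "turn": 0, "grip": 0.01},
  {"slide": [0, 0, 0], "turn": 0, "grip": 0.01},
])

```text
time: 11.5
ee_pos: [501.6, -170.6, 188.2]
ee_rot: [-0.567, 0.567, -0.423, 0.423]
contact_force: [-0.1, -0.2, -1.3]
gripper_width: 15.7
```

>>> play_rows([
  {"slide": [0, 0.001, 0], "turn": 0, "grip": 0.01},
  {"slide": [0, 0.001, 0], "turn": 0, "grip": 0.01},
  {"slide": [0, 0.001, 0], "turn": 0, "grip": 0.01},
  {"slide": [0, 0, 0], "turn": 0, "grip": 0.01},
])

```text
time: 11.9
ee_pos: [501.5, -170.6, 185.1]
ee_rot: [-0.567, 0.567, -0.423, 0.422]
contact_force: [0.1, -0.2, -0.4]
gripper_width: 15.7
```

```bash
python3 st.py 501.7 -170.6 149.8
```

```text
t 11.9 pos [ 501.54 -170.62  185.15] yaw -73.39 tooly [-2.e-04  1.e-04 -1.e+00] F [ 0.05 -0.23 -0.38] w 15.67 M [-0.02  0.02 -0.  ] j [-0.55  0.39  1.59 -0.    1.16  0.73]
tool delta to target [3.000e-02 3.535e+01 1.700e-01]
```

Tip 35.7 mm below the mouth, past the shoe's top edge with only noise. Continuing slowly.

>>> play_rows([
  {"slide": [0, 0.001, 0], "turn": 0, "grip": 0.01},
  {"slide": [0, 0.001, 0], "turn": 0, "grip": 0.01},
  {"slide": [0, 0.001, 0], "turn": 0, "grip": 0.01},
  {"slide": [0, 0, 0], "turn": 0, "grip": 0.01},
])

```text
time: 12.3
ee_pos: [501.5, -170.6, 182.1]
ee_rot: [-0.567, 0.567, -0.423, 0.422]
contact_force: [-0.6, -0.4, -1.1]
gripper_width: 16.2
```

>>> play_rows([
  {"slide": [0, 0.002, 0], "turn": 0, "grip": 0.01},
  {"slide": [0, 0.002, 0], "turn": 0, "grip": 0.01},
  {"slide": [0, 0.002, 0], "turn": 0, "grip": 0.01},
  {"slide": [0, 0, 0], "turn": 0, "grip": 0.01},
])

```text
time: 12.7
ee_pos: [501.5, -170.6, 176.0]
ee_rot: [-0.567, 0.567, -0.423, 0.422]
contact_force: [-0.3, 0.1, -1.6]
gripper_width: 15.9
```

>>> play_rows([
  {"slide": [0, 0.0015, 0], "turn": 0, "grip": 0.01},
  {"slide": [0, 0.0015, 0], "turn": 0, "grip": 0.01},
  {"slide": [0, 0.0015, 0], "turn": 0, "grip": 0.01},
  {"slide": [0, 0.0015, 0], "turn": 0, "grip": 0.01},
  {"slide": [0, 0, 0], "turn": 0, "grip": 0.01},
])

```text
time: 13.2
ee_pos: [501.5, -170.6, 170.1]
ee_rot: [-0.567, 0.567, -0.423, 0.422]
contact_force: [0.0, -0.0, -1.1]
gripper_width: 16.0
```

```bash
python3 st.py 501.7 -170.6 149.8
```

```text
t 13.2 pos [ 501.53 -170.65  170.11] yaw -73.4 tooly [-2.e-04  1.e-04 -1.e+00] F [ 0.01 -0.03 -1.05] w 15.96 M [-0.01 -0.01 -0.02] j [-0.55  0.41  1.61 -0.    1.12  0.73]
tool delta to target [1.000e-02 2.031e+01 1.800e-01]
```

>>> play_rows([
  {"slide": [0, 0.001, 0], "turn": 0, "grip": 0.01},
  {"slide": [0, 0.001, 0], "turn": 0, "grip": 0.01},
  {"slide": [0, 0.001, 0], "turn": 0, "grip": 0.01},
  {"slide": [0, 0.001, 0], "turn": 0, "grip": 0.01},
  {"slide": [0, 0, 0], "turn": 0, "grip": 0.01},
])

```text
time: 13.7
ee_pos: [501.6, -170.6, 166.2]
ee_rot: [-0.567, 0.567, -0.423, 0.423]
contact_force: [-0.2, -0.3, -1.9]
gripper_width: 15.8
```

>>> play_rows([
  {"slide": [0, 0.001, 0], "turn": 0, "grip": 0.01},
  {"slide": [0, 0.001, 0], "turn": 0, "grip": 0.01},
  {"slide": [0, 0.001, 0], "turn": 0, "grip": 0.01},
  {"slide": [0, 0.001, 0], "turn": 0, "grip": 0.01},
  {"slide": [0, 0, 0], "turn": 0, "grip": 0.01},
])

```text
time: 14.2
ee_pos: [501.5, -170.7, 162.1]
ee_rot: [-0.567, 0.567, -0.423, 0.422]
contact_force: [0.4, 0.8, -2.0]
gripper_width: 15.9
```

>>> play_rows([
  {"slide": [0, 0.0015, 0], "turn": 0, "grip": 0.01},
  {"slide": [0, 0.0015, 0], "turn": 0, "grip": 0.01},
  {"slide": [0, 0.001, 0], "turn": 0, "grip": 0.01},
  {"slide": [0, 0, 0], "turn": 0, "grip": 0.01},
])

```text
time: 14.6
ee_pos: [501.5, -170.7, 158.1]
ee_rot: [-0.567, 0.567, -0.423, 0.422]
contact_force: [0.1, 0.3, -2.1]
gripper_width: 15.7
```

>>> play_rows([
  {"slide": [0, 0.0015, 0], "turn": 0, "grip": 0.01},
  {"slide": [0, 0.0015, 0], "turn": 0, "grip": 0.01},
  {"slide": [0, 0.001, 0], "turn": 0, "grip": 0.01},
  {"slide": [0, 0, 0], "turn": 0, "grip": 0.01},
])

```text
time: 15.0
ee_pos: [501.5, -170.6, 154.1]
ee_rot: [-0.567, 0.567, -0.423, 0.422]
contact_force: [0.7, 0.4, -2.4]
gripper_width: 15.7
```

```bash
python3 st.py 501.7 -170.6 149.8
python3 - <<'E'
from plant import robot
from h import *
a=robot.snapshot('scene');b=robot.snapshot('top')
cv2.imwrite('pics/p7.png',np.hstack([cv2.resize(a['img'][120:270,270:420],(400,400)),cv2.resize(b['img'][150:300,300:450],(400,400))]))
E
```

```text
t 15.0 pos [ 501.54 -170.65  154.13] yaw -73.4 tooly [-2.e-04  1.e-04 -1.e+00] F [ 0.68  0.44 -2.35] w 15.72 M [ 0.13  0.04 -0.05] j [-0.55  0.43  1.62 -0.    1.09  0.73]
tool delta to target [0.   4.33 0.17]
```

View pics/p7.png

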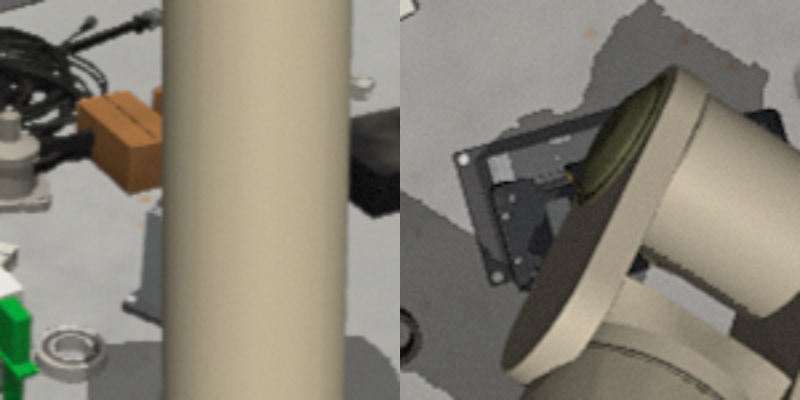

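>>> play_rows([
  {"slide": [0, 0.0015, 0], "turn": 0, "grip": 0.01},
  {"slide": [0, 0.0015, 0], "turn": 0, "grip": 0.01},
  {"slide": [0, 0.0013, 0], "turn": 0, "grip": 0.01},
  {"slide": [0, 0, 0], "turn": 0, "grip": 0.01},
  {"slide": [0, 0, 0], "turn": 0, "grip": 0.01},
  {"slide": [0, 0, 0], "turn": 0, "grip": 0.01},
])

```text
time: 15.7
ee_pos: [501.5, -170.6, 150.0]
ee_rot: [-0.567, 0.567, -0.423, 0.423]
contact_force: [0.1, 0.9, -2.8]
gripper_width: 15.8
```

```bash
for i in 1 2; do python3 st.py 501.7 -170.6 149.8;python3 -c "
from plant import robot;robot.snapshot('top')"; done; python3 st.py
```

```text
t 15.7 pos [ 501.54 -170.65  149.96] yaw -73.4 tooly [-2.e-04  1.e-04 -1.e+00] F [ 0.09  0.94 -2.82] w 15.82 M [0.12 0.09 0.01] j [-0.55  0.44  1.63  0.    1.08  0.73]
tool delta to target [-0.    0.16  0.17]
t 15.75 pos [ 501.54 -170.61  149.99] yaw -73.4 tooly [-1.e-04  1.e-04 -1.e+00] F [ 0.12  1.51 -2.84] w 15.71 M [0.12 0.09 0.01] j [-0.55  0.44  1.63  0.    1.08  0.73]
tool delta to target [0.04 0.19 0.15]
t 15.8 pos [ 501.56 -170.63  150.01] yaw -73.4 tooly [-1.e-04  1.e-04 -1.e+00] F [-0.03  0.79 -1.12] w 15.48 M [0.15 0.06 0.04] j [-0.55  0.44  1.63  0.    1.08  0.73]
```

>>> play_rows([
  {"slide": [-0.0006, 0.0002, 0], "turn": 0, "grip": 0.01},
  {"slide": [0, 0, 0], "turn": 0, "grip": 0.01},
  {"slide": [0, 0, 0], "turn": 0, "grip": 0.01},
  {"slide": [0, 0, 0], "turn": 0, "grip": 0.01},
])

```text
time: 16.2
ee_pos: [501.4, -170.1, 149.9]
ee_rot: [-0.567, 0.567, -0.422, 0.423]
contact_force: [0.4, 0.4, -1.1]
gripper_width: 15.5
```

```bash
for i in 1 2 3; do python3 -c "
from plant import robot;robot.snapshot('top')";python3 st.py 501.7 -170.6 149.8; done
```

```text
t 16.25 pos [ 501.45 -170.11  149.84] yaw -73.4 tooly [ 1.e-04 -1.e-04 -1.e+00] F [-0.14  0.52 -1.33] w 15.84 M [ 0.03 -0.02 -0.  ] j [-0.55  0.44  1.63  0.    1.07  0.73]
tool delta to target [0.54 0.04 0.1 ]
t 16.3 pos [ 501.43 -170.1   149.84] yaw -73.4 tooly [ 1.e-04 -1.e-04 -1.e+00] F [-0.72 -0.4  -0.46] w 15.94 M [-0.05 -0.03 -0.07] j [-0.55  0.44  1.63 -0.    1.08  0.73]
tool delta to target [0.56 0.04 0.11]
t 16.35 pos [ 501.44 -170.09  149.85] yaw -73.4 tooly [ 1.e-04 -1.e-04 -1.e+00] F [ 0.45  0.68 -1.68] w 15.56 M [-0.01  0.02 -0.02] j [-0.55  0.44  1.63 -0.    1.08  0.73]
tool delta to target [0.56 0.05 0.1 ]
```

```bash
python3 -c "
from plant import robot;print(robot.sign_off())"; python3 st.py
```

```text
the job is handed in; nothing more can be done
None
the job is handed in; nothing more can be done
```

I took the narrow gauge from the rack and lowered it through the window into the gap beside the gear. I handed the job in at about 16.4 s, still gripping it upright and still.

**Depth:** the tool stands at z = 149.85 mm, where 149.8 mm puts the line level with the window's top. That target comes from the tool height at the grasp, the stated dimensions and the rack and window-plate heights. The tip is therefore about 71 mm below the mouth and about 23 mm above the base.

**Contact:** vertical force stayed near the gauge's own weight all the way down (−0.4 to −2.8 N). At the bottom I felt a side touch of about 1 N, probably the shoe. I moved 0.6 mm away and the side moment fell to noise (0.05 N m or less).

**Other things:** the wide gauge still stood in the rack in the last full top view, taken before the insertion. I did not touch the green and purple look-alikes.

**Checks that failed or disagreed:**
- **No view of the mark:** the arm hid the window from both cameras during the insertion, so I could not see the line. I also could not check by eye for slip in the grip; I relied on the 25 N grip and the small forces.
- **Camera disagreement:** the two cameras differed by about 2–5 mm at the rack and window, so I took the top camera for position and used the forces to centre the blade.
- **Rack length:** the rack measured about 150 mm long in the top view against the stated 156 mm. I did not use that figure.

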